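Shut and lock a grinder's access panel with its quarter-turn cam dial

TASK

Push the open green access panel of the bench grinder's drive housing fully shut with a fingertip. Only then set a fingertip in the slot of the grey dial on the panel and turn the dial clockwise (seen from above) to its stop, so that the cam locks the panel. Do not lift the panel further, do not disturb the marker, the wooden block and the screwdriver lying around, and finish clear of everything.

Things in the scene. Friction and masses are not known exactly. Their poses are not given: they have to be found in the camera images.
- housing: Grey drive housing of a bench grinder, fixed: open-topped box 210 (x) by 220 (y) by 100 mm high. Origin: centre of its underside, on the bench; z up, x from the hinge side to the free-edge side, y along the hinge. Base flange 14 mm high out to x = +-135 mm. Motor at y -110 to -286 mm, top 122 mm above the bench; brass arbor at y 110 to 215 mm, top 89 mm.
- panel_hinge (a point): Middle of the panel's hinge line, on the housing at x = -105 mm, y = 0, 100 mm above the bench (near side, towards the robot). Its axes are those of the housing.
- panel (a joint): Opening of the green panel (rad): 0 shut and level (at a stop), grows as the edge away from the robot rises; starts 0.45 to 0.85. Plate 210 mm from hinge to free edge, 220 mm along the hinge, 8 mm thick, its underside on the hinge line (shut: top face 108 mm above the bench). A stiff hinge holds it where it is left; up to 6 N near the free edge pushes it shut.
- dial_centre (a point): Point on the dial's axis, level with the top of its rim. Grey round dial, 112 mm across, standing 20 mm above the panel's top face, centred 125 mm from the hinge line, midway along it. z: dial axis, out of the panel; y: along the slot, towards the rim's small red dot. Turns with the dial.
- slot_floor (a point): Point on the slot's dark floor, 26 mm from the dial's axis towards the dotted end; axes as dial_centre. The straight slot runs across the dial's middle: 38 mm wide, 88 mm long at its sides (96 mm along its centre line), closed at both ends, 16 mm deep; its floor is 4 mm above the panel's top face.
- cam (a joint): Dial angle (rad): 0 unlocked, slot along the hinge, dot to housing +y; grows clockwise seen from above, to a stop at 1.571 (locked: slot square to the hinge, dot next to the red dot at the panel's free edge). Starts 0 to 0.3. Friction 0.12 N m (5 N at 25 mm); stays where left. Its tongue goes under the housing's ledge only if the panel is shut first.
- marker: Loose black and blue marker pen, 130 mm long, 16 mm thick, lying along its x; origin under its middle, on the bench. Leave alone.
- block: Loose wooden block with a steel plate on top, 70 by 36 by 26 mm; origin at the centre of its underside. Leave alone.
- screwdriver: Loose screwdriver with wooden handle, 170 mm long, lying along its x; origin under it, on the bench. Leave alone.
- notebook: Notebook lying flat, fixed to the bench, 150 by 110 by 8 mm; origin at the centre of its underside.

How it is judged:
On the way, in this order (a step that is already met when the one before it is completed fails the run):
1. the panel is fully shut while the dial is still unlocked (value of joint panel below 0.03 rad and value of joint cam below 0.6 rad), for 0.2 s.
2. the dial is turned to its stop with the panel shut (value of joint cam above 1.42 rad and value of joint panel below 0.03 rad), for 0.2 s.
At the end, for the whole second after the job is handed in: The panel is shut (within 0.03 rad), the dial is at its locked stop (within 0.15 rad of the quarter turn) and at rest (all of step 2 and velocity of joint cam between -0.05 and 0.05 rad/s); the robot touches nothing.
It fails at once if the dial is turned towards locked while the panel is still open (value of joint cam above 0.6 rad and value of joint panel above 0.06 rad).
It fails at once if the panel is lifted further open (value of joint panel above 0.97 rad).
It fails at once if a bystander is lifted, carried or shoved more than 30 mm (distance of any of marker, block, screwdriver from where it was at the start of the episode above 0.03 m).
It also fails if it takes over 54 s, if anything falls off the work surface, if the arm or the gripper's body presses on something with over 40 N, if the wrist force passes 120 N, or if a joint passes its speed limit or range.

ROBOT

A 6-joint arm with a two-finger parallel gripper is mounted at the origin on the work surface. World frame = base frame: x ahead of the robot, y to its left, z up, the work surface at z = 0. Lengths are in m, angles in rad, forces in N, time in s.
With the tool pointing down it reaches from about 0.35 to 0.775 m from the base axis. Payload 7.3 kg.
Tool frame: the origin (TCP) lies at the very end of the fingers, on their centre line; the grasp point (between the pads) lies 19 mm behind it (robot.tcp_to_grasp is the distance from the TCP to the grasp point, in m); x points along the fingers, y is the direction in which the jaws open and shut, and the axes are right-handed (so a half turn about x gives the same grasp; the last joint's range is limited). The gripper opens to 92 mm and grips with 3 to 60 N. Pads are 19 mm wide; open, the fingers measure 130 mm over their backs; the gripper's body (75 mm by 190 mm) begins 47 mm behind the grasp point.
Start: joints at [-1.32, 0.342, 1.524, -0, 1.275, -0.146], TCP at [0.203, -0.484, 0.19] pointing down, gripper open.
Joint ranges: [-2.53, 2.53], [-0.77, 2.02], [0.04, 2.7], [-1, 4.14], [0.28, 2.66], [-3.11, 3.11]. Speed limits (rad/s): [2.57, 2.57, 3.14, 3.14, 3.14, 3.14].

INTERFACE

Orientations are given as [roll, pitch, yaw] about the fixed x, y, z axes, in that order (R = Rz(yaw) Ry(pitch) Rx(roll)).
In Python, from cell import robot gives the robot as it stands.
- The arm moves only by the tool move_arm, never from a script. Its argument "increments" is a list of rows, each a list of 4 numbers: the shift along the tool's x, y, z normalised to -1 to 1, where 1 is 40 cm, then the turn about the tool's x normalised to -1 to 1, where 1 is 60 degrees. In form: [[dx, dy, dz, twist], ...]. A call has 1 to 5 rows; each row is the pose to reach, as a shift and turn from the pose commanded when the call began, along the tool's axes at that moment; what a row does not reach only later rows make up. A row lasts 1/8 s, in which the tool goes at most 62.5 mm and 10.7 degrees, less where a joint would pass 70% of its speed; a pose out of reach is approached as far as the arm can. A call with a number of a shift or a turn outside -1 to 1 is refused whole. A call with a gripper value outside its range is refused whole. "gripper" is the closure, from 0 (fully open) to 1 (shut), set as the call begins (left out, the last holds). The fingers move at their own pace and stop on an object; "squeeze" is the grip in N (left out, the last holds). Time passes only in rows, so rows that repeat a pose let the fingers close. It gives the time, the measured TCP pose, the force and the opening at its end, in the units of the state.
- robot.observe(): the state, without advancing time (a new reading comes with each control period).
- robot.read_camera(name): name is "side" or "top" or "wrist"; returns the picture (384x512x3 uint8, red, green, blue); there is no depth.
- robot.camera_params(name): a dict with "fx", "fy", "cx", "cy" (pixels), "R" (3x3) and "t" (3): a world point X has camera coordinates R X + t; the wrist camera has in their place "tool_from_camera" (4x4, takes a point from camera to tool coordinates, whose origin is the TCP and whose axes are the tool frame's). Camera axes: x right, y down, z forward; pixel columns grow to the right and rows downward; lengths in m; the calibration is good to about 2 mm. A picture is of the moment at which its call begins: read the wrist's pose just before it. camera_params takes no time and is no camera call.
- robot.hand_in(): hands the job in, once; it reports no verdict.
The state is a dict: "time": time; "qpos": joint angles; "qvel": joint speeds; "joint_efforts": joint torques, N m; "tool_pos": TCP position; "tool_rot": TCP orientation; "contact_force": force on the tool from outside, world axes, zero at the start; "torque": the same for the moment, N m; "opening": finger opening in m.
Only numpy, scipy, OpenCV 4.12 (cv2) and the standard library are available. Lean on these libraries where they do the work, as an engineer would, in place of code of your own. Each camera call takes 0.05 s, during which the arm holds its last target.

## Working session

There is one attempt and no reset: what is moved stays moved. The work goes in short steps, Python scripts to look and compute and a tool call to move; the robot and the scene stay as the last step left them, time stands still between calls to the robot, and variables do not carry over. Pictures are saved under pics/ and viewed, and the job is handed in when it is done.

Besides the shell and the picture viewer there is one more tool, called after "Request:" as name([rows], argument=value, ...), one row to a line, values as JSON. move_arm: Moves the arm, as the interface text tells. Its arguments: {"type":"object","properties":{"increments":{"type":"array","items":{"type":"array","items":{"type":"number"}}},"gripper":{"type":"number"},"squeeze":{"type":"number"}},"required":["increments"]}

```bash
mkdir -p pics; ls
python3 - <<'E'
from cell import robot
import cv2
for n in ("side","top"):
    cv2.imwrite(f"pics/{n}0.png",robot.read_camera(n)[:,:,::-1])
s=robot.observe();print(s)
cv2.imwrite("pics/wrist0.png",robot.read_camera("wrist")[:,:,::-1])
for n in ("side","top","wrist"):print(robot.camera_params(n))
E
```

```text
pics
{'time': 0.1, 'qpos': array([-1.31999182e+00,  3.42615626e-01,  1.52493078e+00,  7.96830388e-06,
        1.27535601e+00, -1.46035000e-01]), 'qvel': array([-1.98474003e-03, -7.67892281e-04, -2.34540454e-03, -2.85074188e-03,
       -6.48793279e-04,  8.08419652e-05]), 'joint_efforts': array([ 1.39038126e-03, -4.32003307e+01, -2.44694817e+01,  7.19160866e-02,
        5.26016636e-02, -4.74628132e-05]), 'tool_pos': array([ 0.20282091, -0.48380583,  0.18983066]), 'tool_rot': array([-1.72264913,  1.56948654,  1.81578071]), 'contact_force': array([-0.60493004, -0.2649481 , -0.35169482]), 'torque': array([-0.02339563, -0.02637756, -0.03418587]), 'opening': 0.09190338619831148}
{'fx': 388.4726200322522, 'fy': 388.4726200322522, 'cx': 251.49244908118592, 'cy': 188.29788634522004, 'R': array([[ 0.99579602, -0.09152971,  0.00354928],
       [-0.06810693, -0.76576651, -0.63950223],
       [ 0.06125137,  0.63657204, -0.76878105]]), 't': array([-0.52489846,  0.20230274,  0.93498347])}
{'fx': 392.8315743140569, 'fy': 392.8315743140569, 'cx': 260.79475262502535, 'cy': 190.09826687460207, 'R': array([[-0.00809383, -0.99957107, -0.0281456 ],
       [-0.99739078,  0.01008897, -0.07148311],
       [ 0.07173641,  0.02749359, -0.99704463]]), 't': array([0.14188548, 0.56029024, 1.03712718])}
{'fx': 303.2469109873626, 'fy': 303.2469109873626, 'cx': 251.08424777458882, 'cy': 192.54810350787284, 'tool_from_camera': array([[ 5.10534758e-04, -2.94501242e-01,  9.55650960e-01,
        -1.93520037e-01],
       [ 9.99999828e-01,  4.27685499e-04, -4.02428057e-04,
         8.21129977e-04],
       [-2.90202495e-04,  9.55651001e-01,  2.94501410e-01,
        -7.93740430e-02],
       [ 0.00000000e+00,  0.00000000e+00,  0.00000000e+00,
         1.00000000e+00]])}
```

View pics/side0.png

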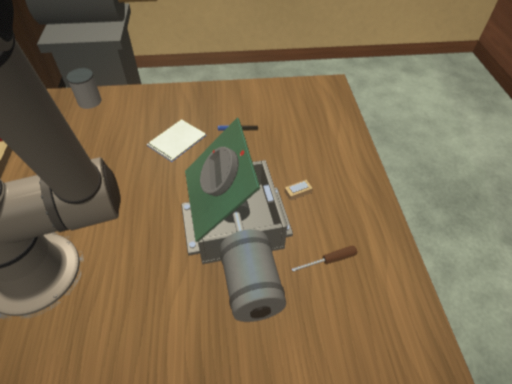

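View pics/top0.png

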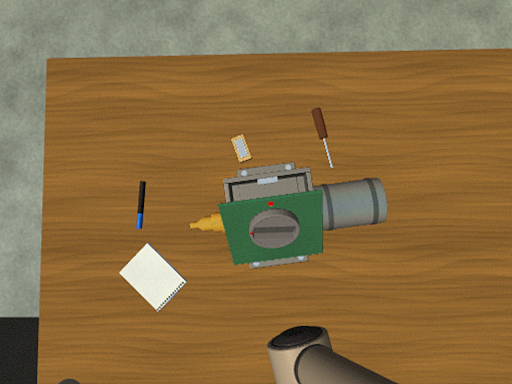

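View pics/wrist0.png

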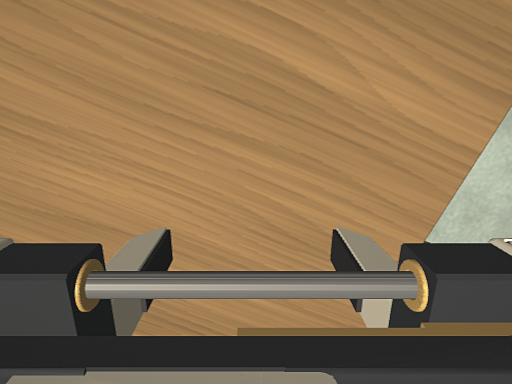

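```bash
cat > h.py <<'E'
import numpy as np, cv2
from cell import robot
def ray(n,uv):
    p=robot.camera_params(n);R=p["R"];t=p["t"]
    d=R.T@np.array([(uv[0]-p["cx"])/p["fx"],(uv[1]-p["cy"])/p["fy"],1]);return -R.T@t,d/np.linalg.norm(d)
def plane(n,uv,z):
    o,d=ray(n,uv);return o+d*(z-o[2])/d[2]
def tri(uv1,uv2,a="top",b="side"):
    A=[];B=[];L=[]
    for n,uv in((a,uv1),(b,uv2)):
        o,d=ray(n,uv);P=np.eye(3)-np.outer(d,d);A.append(P);B.append(P@o);L.append((o,d))
    X=np.linalg.solve(sum(A),sum(B));e=[np.linalg.norm((np.eye(3)-np.outer(d,d))@(X-o)) for o,d in L]
    return X,max(e)
def proj(n,X):
    p=robot.camera_params(n);c=p["R"]@X+p["t"];return c[0]/c[2]*p["fx"]+p["cx"],c[1]/c[2]*p["fy"]+p["cy"]
def green(im):
    h=cv2.cvtColor(im,cv2.COLOR_BGR2HSV);return cv2.inRange(h,(55,90,30),(90,255,255))
E
python3 - <<'E'
from h import *
for n in("top","side"):
    im=cv2.imread(f"pics/{n}0.png");m=green(im)
    c=max(cv2.findContours(m,0,1)[0],key=cv2.contourArea)
    q=cv2.approxPolyDP(cv2.convexHull(c),6,True)[:,0];print(n,q.tolist(),cv2.contourArea(c))
    x,y,w,h=cv2.boundingRect(c);k=im[y-30:y+h+30,x-30:x+w+30];print(x-30,y-30);cv2.imwrite(f"pics/{n}z.png",cv2.resize(k,None,fx=3.5,fy=3.5,interpolation=cv2.INTER_CUBIC))
    hs=cv2.cvtColor(im,cv2.COLOR_BGR2HSV);r=cv2.inRange(hs,(0,170,110),(5,255,255))|cv2.inRange(hs,(174,170,110),(180,255,255))
    nn,l,st,ce=cv2.connectedComponentsWithStats(r);print(st.tolist()[1:][:12],ce[1:][:12].round(1).tolist())
E
```

```text
top [[321, 190], [321, 252], [234, 263], [219, 204]] 5827.0
189 160
[[268, 202, 5, 4, 16], [249, 233, 4, 1, 4]] [[270.2, 203.3], [250.5, 233.0]]Traceback (most recent call last):
  File "<stdin>", line 4, in <module>
ValueError: max() iterable argument is empty
```

View pics/topz.png

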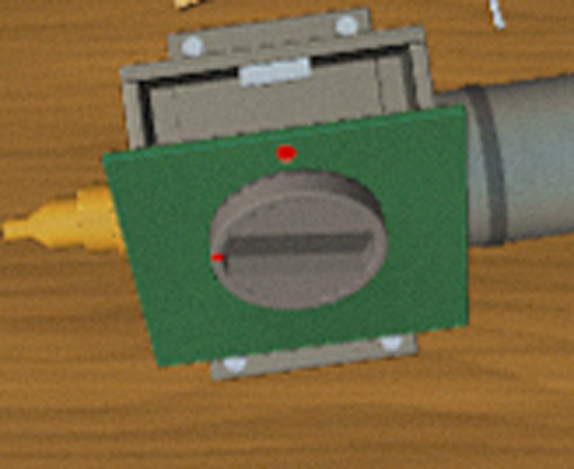

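```bash
sed -i 's/(55,90,30),(90,255,255)/(50,60,25),(95,255,255)/' h.py
python3 - <<'E'
from h import *
im=cv2.imread("pics/side0.png");print(cv2.cvtColor(im,cv2.COLOR_BGR2HSV)[205,212])
k=im[105:275,165:315];cv2.imwrite("pics/sidez.png",cv2.resize(k,None,fx=3.5,fy=3.5,interpolation=cv2.INTER_CUBIC))
for n in("top","side"):
    im=cv2.imread(f"pics/{n}0.png");m=green(im)
    c=max(cv2.findContours(m,0,1)[0],key=cv2.contourArea)
    q=cv2.approxPolyDP(cv2.convexHull(c),5,True)[:,0];print(n,q.tolist(),cv2.contourArea(c))
E
```

```text
[ 61  71 100]
top [[321, 190], [321, 252], [234, 263], [218, 204]] 5923.5
side [[237, 119], [258, 187], [197, 240], [186, 171]] 4782.5
```

View pics/sidez.png

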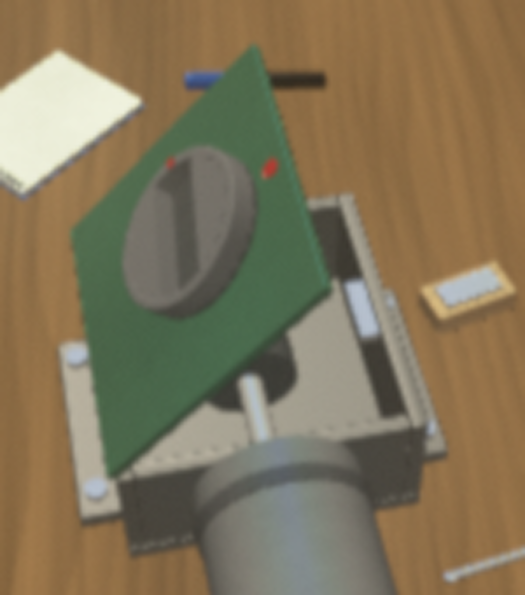

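Run:
```python
from h import *
P={}
for k,a,b in [("f+",(218.7,204.4),(237.6,118.3)),("f-",(322.1,190.3),(259,188.1)),("n-",(322.4,252.6),(197,240.1)),("n+",(234.7,264.6),(185.9,171)),("pdot",(270.6,203.6),(242.1,153)),("ddot",(251,233.7),(213.9,151))]:
    X,e=tri(a,b);P[k]=X;print(k,X.round(4),round(e,4))
for a,b in("f+ f-","n+ n-","f+ n+","f- n-"): pass
for s in("f+ f-","n+ n-","f+ n+","f- n-"):
    a,b=s.split();print(s,np.linalg.norm(P[a]-P[b]).round(4))
F=(P["f+"]+P["f-"])/2;N=(P["n+"]+P["n-"])/2
yv=(P["f+"]-P["f-"]+P["n+"]-P["n-"]);print("yaw",np.arctan2(-yv[0],yv[1]))
d=F-N;print("open",np.arctan2(d[2],np.hypot(*d[:2])),"hyaw",np.arctan2(d[1],d[0]),N,F)
# housing yaw from marks: far flange screws
t=lambda u,v:(189+u/3.5,160+v/3.5)
a=plane("top",t(193,46),.016);b=plane("top",t(346,26),.016);c=plane("top",t(235,363),.016);e=plane("top",t(391,342),.016);print(a,b,c,e)
for p,q in((a,b),(c,e)):
    w=p-q;print(np.arctan2(-w[0],w[1]),np.linalg.norm(w))
print("c",(a+b+c+e)/4)
```

```text
f+ [0.5146 0.2191 0.2556] 0.0009
f- [0.5422 0.0023 0.2566] 0.0008
n- [ 0.4023 -0.0143  0.11  ] 0.0011
n+ [0.374  0.1999 0.1069] 0.001
pdot [0.5161 0.1101 0.2496] 0.0003
ddot [0.453  0.1535 0.2183] 0.0007Traceback (most recent call last):
  File "<stdin>", line 5, in <module>
ValueError: too many values to unpack (expected 2)
```

Run:
```python
from h import *
P={}
for k,a,b in [("f+",(218.7,204.4),(237.6,118.3)),("f-",(322.1,190.3),(259,188.1)),("n-",(322.4,252.6),(197,240.1)),("n+",(234.7,264.6),(185.9,171)),("pdot",(270.6,203.6),(242.1,153)),("ddot",(251,233.7),(213.9,151))]:
    X,e=tri(a,b);P[k]=X
for s in("f+ f-","n+ n-","f+ n+","f- n-"):
    a,b=s.split();print(s,np.linalg.norm(P[a]-P[b]).round(4))
F=(P["f+"]+P["f-"])/2;N=(P["n+"]+P["n-"])/2
yv=(P["f+"]-P["f-"]+P["n+"]-P["n-"]);yaw=np.arctan2(-yv[0],yv[1]);print("yaw",yaw)
d=F-N;print("open",np.arctan2(d[2],np.hypot(*d[:2])),"hyaw",np.arctan2(d[1],d[0]),N,F)
t=lambda u,v:(189+u/3.5,160+v/3.5)
a=plane("top",t(193,46),.016);b=plane("top",t(346,26),.016);c=plane("top",t(235,363),.016);e=plane("top",t(391,342),.016)
for p,q in((a,b),(c,e)):
    w=p-q;print(np.arctan2(-w[0],w[1]),np.linalg.norm(w))
print("c",(a+b+c+e)/4)
op=np.arctan2(d[2],np.hypot(*d[:2]));u=d/np.linalg.norm(d);y=np.array([-np.sin(yaw),np.cos(yaw),0]);n=np.cross(u,y)
r=P["ddot"]-N;print("ddot local",r@u,r@y,r@n)
```

```text
f+ f- 0.2185
n+ n- 0.2161
f+ n+ 0.2055
f- n- 0.2033
yaw 0.12890338661942874
open 0.8070607388310844 hyaw 0.12687036437792812 [0.38818728 0.09279306 0.10847733] [0.52839363 0.11067715 0.25607996]
0.11927068047082774 0.1199158977275769
0.127371447368975 0.12022974398007497
c [0.49404664 0.10688851 0.016     ]
ddot local 0.12910796299219296 0.051860264946016345 0.023850176472054986
```

```bash
cat >> h.py <<'E'
from scipy.spatial.transform import Rotation as Ro
YAW=.126;C=np.array([.494,.107,0])
XH=np.array([np.cos(YAW),np.sin(YAW),0]);YH=np.array([-np.sin(YAW),np.cos(YAW),0])
HG=C-.105*XH+[0,0,.1]
def tool():
    s=robot.observe();return s["tool_pos"],Ro.from_euler("xyz",s["tool_rot"]).as_matrix(),s
def pan(u,th,y,off=.008):
    "panel top face point"
    return HG+YH*y+XH*(u*np.cos(th)-off*np.sin(th))+np.array([0,0,u*np.sin(th)+off*np.cos(th)])
def inc(target,p=None,R=None):
    a,b,_=tool();p=a if p is None else p;R=b if R is None else R
    return (R.T@(np.asarray(target)-p)/.4).round(4)
def yawof(R): return np.arctan2(R[1,1],R[0,1])  # heading of tool y
E
python3 - <<'E'
from h import *
p,R,s=tool();print(R.round(3),"toolY heading deg",np.degrees(yawof(R)),"want",np.degrees(YAW)+90)
for th in(.83,):
    c=pan(.198,th,.08);print(c, c-.0095*XH)
E
```

```text
[[-0.     0.386 -0.922]
 [ 0.001 -0.922 -0.386]
 [-1.    -0.001 -0.   ]] toolY heading deg -67.26366386632093 want 97.21926821864837
[0.50648847 0.1892212  0.25150942] [0.49706378 0.18802736 0.25150942]
```

Request:
move_arm([
  [-0.15,0,0,-0.17],
  [-0.3,0,0,-0.34],
  [-0.38,-0.1,-0.1,-0.5],
  [-0.38,-0.2,-0.2,-0.67],
  [-0.38,-0.3,-0.3,-0.85],
], gripper=1, squeeze=20)

```text
time: 0.78
tool_pos: [0.2676, -0.3255, 0.3426]
tool_rot: [1.164, 1.57, -0.686]
contact_force: [0.9, 0.1, -0.3]
opening: 0.0465
```

```bash
cat > st.py <<'E'
from h import *
import sys
p,R,s=tool();print("t",s["time"],"p",p.round(4),"head",np.degrees(yawof(R)).round(2),"F",s["contact_force"].round(1),"open",s["opening"].round(4),"q6",s["qpos"][5].round(2))
E
python3 - <<'E'
import st
from h import *
print(inc(pan(.198,.83,.08)-.0095*XH+[0,0,.06]))
E
```

```text
Traceback (most recent call last):
  File "st.py", line 3, in <module>
    p,R,s=tool();print("t",s["time"],"p",p.round(4),"head",np.degrees(yawof(R)).round(2),"F",s["contact_force"].round(1),"open",s["opening"].round(4),"q6",s["qpos"][5].round(2))
                                                                                                                                ^^^^^^^^^^^^^^^^^^
AttributeError: 'float' object has no attribute 'round'
```

```bash
sed -i 's/s\["opening"\].round(4)/round(s["opening"],4)/' st.py
python3 - <<'E'
import st
from h import *
print(inc(pan(.198,.83,.08)-.0095*XH+[0,0,.06]))
E
```

```text
t 0.775 p [ 0.2676 -0.3255  0.3426] head -16.01 F [ 0.9  0.1 -0.3] open 0.0465 q6 -0.79
[ 0.0774  0.1972 -1.3924]
```

Request:
move_arm([
  [0,0.03,-0.15,-0.17],
  [0,0.06,-0.3,-0.34],
  [0,0.08,-0.45,-0.51],
  [0,0.1,-0.6,-0.68],
  [0,0.12,-0.75,-0.85],
])

```text
time: 1.4
tool_pos: [0.3979, -0.0508, 0.3424]
tool_rot: [0.186, 1.57, -0.774]
contact_force: [1.2, -0.4, -0.7]
opening: 0.0011
```

Run:
```python
import st
from h import *
print(inc(pan(.198,.83,.08)-.0095*XH+[0,0,.06]))
```

```text
t 1.4 p [ 0.3979 -0.0508  0.3424] head 35.01 F [ 1.2 -0.4 -0.7] open 0.0011 q6 -0.93
[ 0.0771  0.5455 -0.3469]
```

Remaining twist is about -62°, and the fingers are shut.

Request:
move_arm([
  [0,0.13,-0.08,-0.17],
  [0,0.26,-0.16,-0.34],
  [0,0.4,-0.25,-0.51],
  [0,0.5,-0.32,-0.68],
  [0,0.545,-0.347,-0.85],
])

```text
time: 2.02
tool_pos: [0.498, 0.1882, 0.3414]
tool_rot: [-3.083, 1.569, 3.133]
contact_force: [-0.0, 0.3, -0.0]
opening: 0.0009
```

Run:
```python
import st
from h import *
p,R,s=tool()
cv2.imwrite("pics/side1.png",robot.read_camera("side")[:,:,::-1])
cv2.imwrite("pics/wrist1.png",robot.read_camera("wrist")[:,:,::-1])
print(inc(pan(.198,.83,.08)-.0095*XH+[0,0,.06]))
```

```text
t 2.025 p [0.498  0.1882 0.3414] head 86.19 F [-0.   0.3 -0. ] open 0.0009 q6 -1.29
[ 0.0743  0.0016 -0.0025]
```

View pics/side1.png

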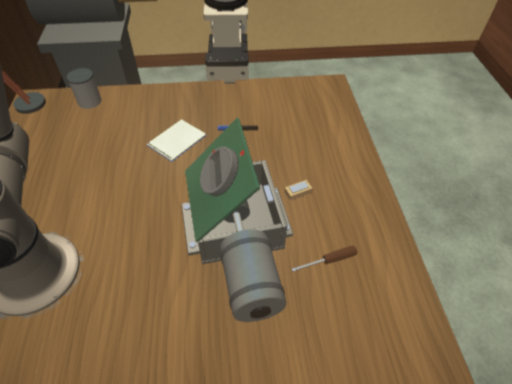

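View pics/wrist1.png

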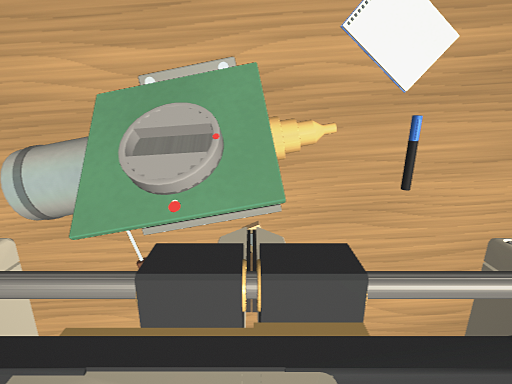

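Run:
```python
from h import *
p,R,s=tool();print(proj("side",p))
R=Ro.from_euler("z",YAW+np.pi/2).as_matrix()@np.column_stack([[0,0,-1],[1,0,0],[0,-1,0]])  # final tool: y along hinge
p0=pan(.198,.83,.08)-.0095*XH
for th in(.83,.807,.7,.6,.5,.4,.3,.2,.1,0,-.03):
    t=pan(.198,th,.08)-.0095*XH;print(th,t.round(4),(R.T@(t-p0)/.4).round(3))
```

```text
(np.float64(230.294970798435), np.float64(97.00314798548486))
0.83 [0.4971 0.188  0.2515] [0. 0. 0.]
0.807 [0.5005 0.1885 0.2485] [ 0.007 -0.     0.009]
0.7 [0.5155 0.1904 0.2337] [0.045 0.    0.046]
0.6 [0.528  0.1919 0.2184] [0.083 0.    0.078]
0.5 [0.5389 0.1933 0.2019] [ 0.124 -0.     0.106]
0.4 [0.5482 0.1945 0.1845] [ 0.168 -0.     0.129]
0.3 [0.5557 0.1955 0.1662] [0.213 0.    0.148]
0.2 [0.5613 0.1962 0.1472] [ 0.261 -0.     0.162]
0.1 [0.565  0.1966 0.1277] [ 0.309 -0.     0.171]
0 [0.5668 0.1969 0.108 ] [ 0.359 -0.     0.176]
-0.03 [0.5669 0.1969 0.1021] [ 0.374 -0.     0.176]
```

Request:
move_arm([
  [0,0,0,-0.1],
  [0.03,0,0,-0.184],
  [0.075,0,0,-0.184],
])

```text
time: 2.5
tool_pos: [0.4978, 0.1843, 0.3125]
tool_rot: [-0.327, 1.57, -0.214]
contact_force: [-0.4, 0.5, 0.2]
opening: 0.0004
```

Run:
```python
import st
from h import *
print(inc(pan(.198,.83,.08)-.0095*XH))
```

```text
t 2.5 p [0.4978 0.1843 0.3125] head 96.49 F [-0.4  0.5  0.2] open 0.0004 q6 -1.47
[ 0.1525  0.0095 -0.001 ]
```

Run:
```python
from h import *
p,R,s=tool();im=robot.read_camera("side")[:,:,::-1].copy();print(p,proj("side",p))
u,v=map(int,proj("side",p));cv2.circle(im,(u,v),2,(0,0,255),-1)
cv2.imwrite("pics/side2.png",cv2.resize(im[0:230,150:320],None,fx=2.6,fy=2.6))
```

```text
[0.49784197 0.18431478 0.31250686] (np.float64(230.78584047916974), np.float64(108.72074235817193))
```

View pics/side2.png

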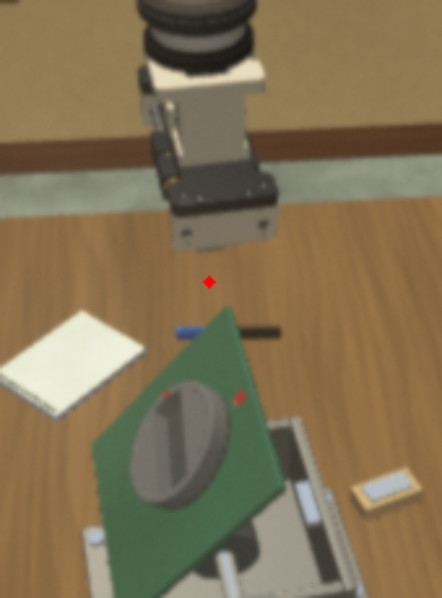

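Run:
```python
from h import *
q=robot.camera_params("wrist");T=np.linalg.inv(q["tool_from_camera"])
for P in((0,0,0),(0,.019,0),(0,-.019,0),(0,0,-.0095),(-.019,0,-.0095),(-.047,0,-.0095),(-.066,0.05,-.0375)):
    c=T[:3,:3]@np.array(P)+T[:3,3];print(P,(c[:2]/c[2]*q["fx"]+[q["cx"],q["cy"]]).round(1),c[2].round(3))
p,R,s=tool()
for P in((0,0,0),(-.066,.095,.0375),(-.066,-.095,.0375),(-.066,.095,-.0375),(-.066,-.095,-.0375),(-.047,0.019,0),(-.047,-0.019,0)):
    print(P,np.round(proj("side",p+R@np.array(P)),1))
im=robot.read_camera("wrist")[:,:,::-1]
cv2.imwrite("pics/wrist2.png",cv2.resize(im[180:330,120:390],None,fx=2.8,fy=2.8))
```

```text
(0, 0, 0) [252.3 221. ] 0.209
(0, 0.019, 0) [279.9 221.1] 0.209
(0, -0.019, 0) [224.6 221. ] 0.209
(0, 0, -0.0095) [252.3 208.1] 0.206
(-0.019, 0, -0.0095) [252.4 218.6] 0.188
(-0.047, 0, -0.0095) [252.7 238.5] 0.161
(-0.066, 0.05, -0.0375) [365.8 199.7] 0.134
(0, 0, 0) [230.3 109.8]
(-0.066, 0.095, 0.0375) [238.8  57. ]
(-0.066, -0.095, 0.0375) [257. 111.]
(-0.066, 0.095, -0.0375) [205.   60.7]
(-0.066, -0.095, -0.0375) [217.9 116. ]
(-0.047, 0.019, 0) [228.   86.5]
(-0.047, -0.019, 0) [231.1  97.4]
```

View pics/wrist2.png

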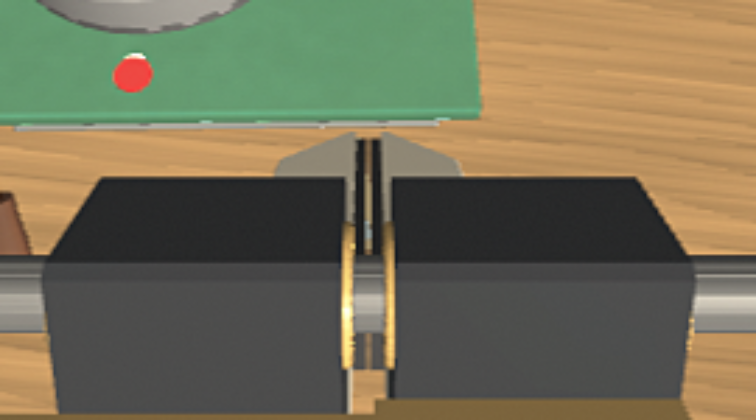

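Request:
move_arm([
  [0.05,0.005,0,0],
  [0.1,0.01,0,0],
  [0.14,0.01,0,0],
  [0.14,0.01,0,0],
])

```text
time: 3.1
tool_pos: [0.4969, 0.1887, 0.2561]
tool_rot: [-2.901, 1.569, -2.786]
contact_force: [-0.3, -1.1, -0.4]
opening: 0.0004
```

Run:
```python
import st
from h import *
p,R,s=tool()
im=robot.read_camera("side")[:,:,::-1].copy()
u,v=map(int,proj("side",p));cv2.circle(im,(u,v),1,(0,0,255),-1)
cv2.imwrite("pics/side3.png",cv2.resize(im[60:230,170:290],None,fx=3.5,fy=3.5))
```

```text
t 3.1 p [0.4969 0.1887 0.2561] head 96.58 F [-0.3 -1.1 -0.4] open 0.0004 q6 -1.47
```

View pics/side3.png

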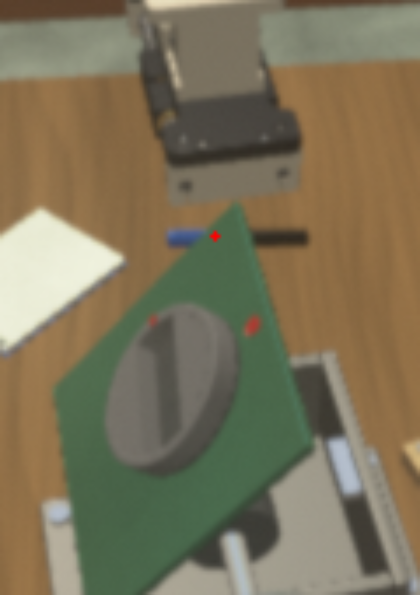

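Request:
move_arm([
  [0.015,0,0,0],
  [0.03,0,0,0],
])

```text
time: 3.4
tool_pos: [0.4977, 0.1894, 0.2447]
tool_rot: [0.025, 1.57, 0.142]
contact_force: [-0.0, 0.1, 0.2]
opening: 0.0005
```

Request:
move_arm([
  [0.015,0,0,0],
  [0.03,0,0,0],
])

```text
time: 3.65
tool_pos: [0.4974, 0.1894, 0.232]
tool_rot: [-2.209, 1.571, -2.092]
contact_force: [-0.0, -1.1, -0.0]
opening: 0.0009
```

Request:
move_arm([
  [0.01,0,0,0],
  [0.02,0,0,0],
])

```text
time: 3.9
tool_pos: [0.4975, 0.1894, 0.2241]
tool_rot: [-1.386, 1.571, -1.268]
contact_force: [-0.4, 0.7, -0.5]
opening: 0.0002
```

Request:
move_arm([
  [0.01,0,0,0],
  [0.02,0,0,0],
])

```text
time: 4.15
tool_pos: [0.4975, 0.1894, 0.2162]
tool_rot: [-0.573, 1.571, -0.455]
contact_force: [0.2, 0.6, -1.2]
opening: 0.0003
```

Run:
```python
import st
from h import *
p,R,s=tool()
im=robot.read_camera("side")[:,:,::-1].copy()
u,v=map(int,proj("side",p));cv2.circle(im,(u,v),1,(0,0,255),-1)
cv2.imwrite("pics/side4.png",cv2.resize(im[60:230,170:290],None,fx=3.5,fy=3.5))
cv2.imwrite("pics/wrist4.png",robot.read_camera("wrist")[:,:,::-1])
```

```text
t 4.15 p [0.4975 0.1894 0.2162] head 96.72 F [ 0.2  0.6 -1.2] open 0.0003 q6 -1.47
```

View pics/side4.png

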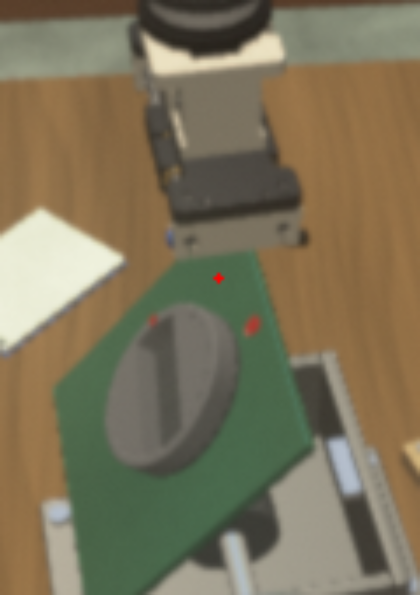

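View pics/wrist4.png

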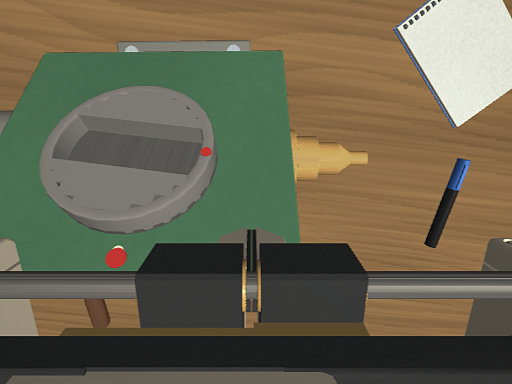

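Request:
move_arm([
  [0.005,0,0,0],
  [0.01,0,0,0],
  [0.01,0,0,0],
])

```text
time: 4.62
tool_pos: [0.4974, 0.1894, 0.2124]
tool_rot: [-0.394, 1.571, -0.277]
contact_force: [-0.2, -0.5, 1.3]
opening: 0.0005
```

Request:
move_arm([
  [0.005,0,0,0],
  [0.01,0,0,0],
  [0.01,0,0,0],
])

```text
time: 5.0
tool_pos: [0.4973, 0.1894, 0.2081]
tool_rot: [-2.867, 1.57, -2.75]
contact_force: [-0.4, -0.7, 1.6]
opening: 0.0002
```

Request:
move_arm([
  [0.005,0,0,0],
  [0.01,0,0,0],
  [0.01,0,0,0],
])

```text
time: 5.38
tool_pos: [0.4973, 0.1894, 0.2041]
tool_rot: [-2.909, 1.57, -2.792]
contact_force: [0.0, 0.5, 0.7]
opening: 0.0007
```

Run:
```python
import st
from h import *
p,R,s=tool()
im=robot.read_camera("side")[:,:,::-1].copy()
u,v=map(int,proj("side",p));cv2.circle(im,(u,v),1,(0,0,255),-1)
cv2.imwrite("pics/side5.png",cv2.resize(im[60:230,170:290],None,fx=3.5,fy=3.5))
cv2.imwrite("pics/wrist5.png",robot.read_camera("wrist")[:,:,::-1])
cv2.imwrite("pics/top5.png",cv2.resize(robot.read_camera("top")[120:300,180:400,::-1],None,fx=3.3,fy=3.3))
```

```text
t 5.375 p [0.4973 0.1894 0.2041] head 96.72 F [0.  0.5 0.7] open 0.0007 q6 -1.47
```

View pics/side5.png

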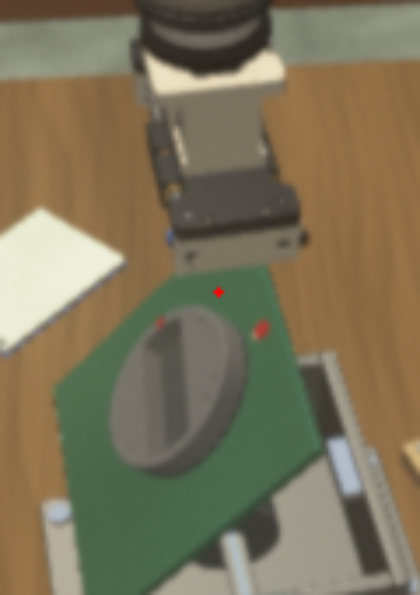

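View pics/wrist5.png

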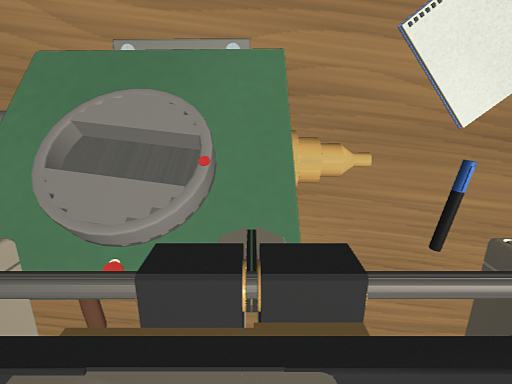

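View pics/top5.png

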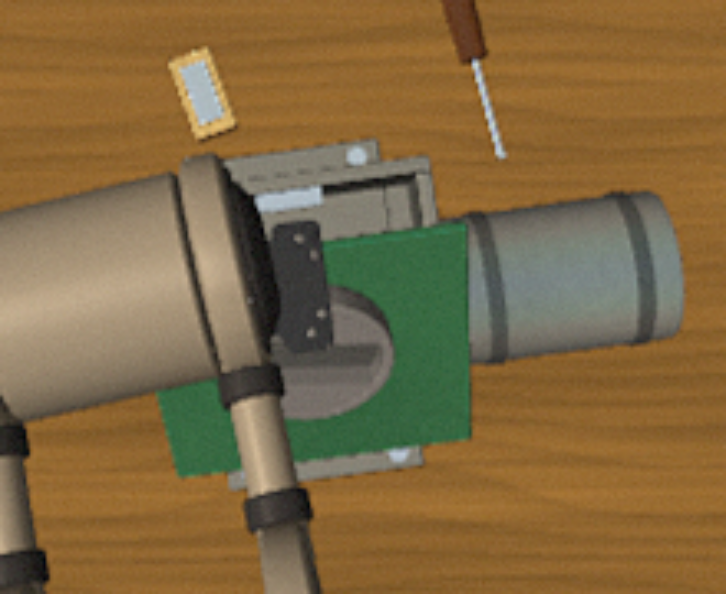

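Run:
```python
from h import *
X,e=tri((321.5,187.6),(262,188.6));r=X-HG;print(X,e,"theta",np.arctan2(r[2],r@XH)-.008/.21)
p,R,s=tool()
for th in(.68,.7,.72,.74,.76):
    r=p-HG;a=np.array([np.cos(th),np.sin(th)]);n=np.array([-np.sin(th),np.cos(th)])
    for nm,dx in(("tipfar",.0095),("bodyfar",.0375)):
        v=np.array([r@XH+dx,r[2]+(0.066 if dx>.02 else 0)]);print(th,nm,"u",(v@a).round(4),"above",(v@n-.008).round(4))
```

```text
[0.54821445 0.00303059 0.25347907] 0.0006566931072880206 theta 0.7732328048508407
0.68 tipfar u 0.1652 above -0.0075
0.68 bodyfar u 0.2284 above 0.0262
0.7 tipfar u 0.1652 above -0.0108
0.7 bodyfar u 0.2291 above 0.0216
0.72 tipfar u 0.1651 above -0.0141
0.72 bodyfar u 0.2296 above 0.017
0.74 tipfar u 0.1649 above -0.0174
0.74 bodyfar u 0.2301 above 0.0124
0.76 tipfar u 0.1647 above -0.0207
0.76 bodyfar u 0.2305 above 0.0078
```

Run:
```python
from h import *
p,R,s=tool();L=.038
for th in(.77,.7,.6,.5,.4,.3,.2,.1,.05,0,-.03):
    t=pan(.193,th,.08)-.0095*XH-[0,0,L];print(th,t.round(4),inc(t))
```

```text
0.77 [0.5023 0.1887 0.2021] [ 0.0053 -0.0032  0.0122]
0.7 [0.5117 0.1899 0.1925] [ 0.0295 -0.003   0.0359]
0.6 [0.5239 0.1914 0.1776] [ 0.0666 -0.0027  0.0667]
0.5 [0.5346 0.1928 0.1615] [ 0.1067 -0.0024  0.0936]
0.4 [0.5436 0.1939 0.1445] [ 0.1492 -0.0022  0.1164]
0.3 [0.5509 0.1949 0.1267] [ 0.1938 -0.0021  0.1348]
0.2 [0.5564 0.1955 0.1082] [ 0.2401 -0.0019  0.1487]
0.1 [0.5601 0.196  0.0892] [ 0.2875 -0.0019  0.1579]
0.05 [0.5612 0.1962 0.0796] [ 0.3114 -0.0018  0.1607]
0 [0.5618 0.1962 0.07  ] [ 0.3355 -0.0018  0.1623]
-0.03 [0.562  0.1962 0.0642] [ 0.35   -0.0018  0.1627]
```

Request:
move_arm([
  [0.018,0,0.024,0],
  [0.04,0,0.044,0],
  [0.067,0,0.067,0],
  [0.087,0,0.08,0],
  [0.107,0,0.094,0],
])

```text
time: 6.15
tool_pos: [0.5351, 0.1938, 0.1608]
tool_rot: [-2.92, 1.57, -2.803]
contact_force: [-1.4, -0.7, 1.9]
opening: 0.0005
```

Run:
```python
import st
from h import *
cv2.imwrite("pics/side6.png",cv2.resize(robot.read_camera("side")[60:260,160:330,::-1],None,fx=2.9,fy=2.9))
cv2.imwrite("pics/wrist6.png",robot.read_camera("wrist")[:,:,::-1])
```

```text
t 6.15 p [0.5351 0.1938 0.1608] head 96.72 F [-1.4 -0.7  1.9] open 0.0005 q6 -1.48
```

View pics/side6.png

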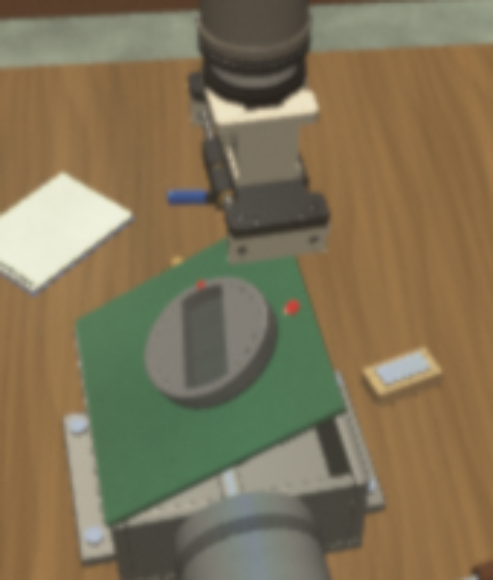

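View pics/wrist6.png

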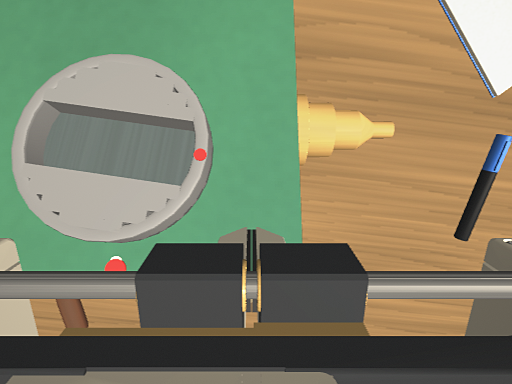

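Request:
move_arm([
  [0.02,0,0.012,0],
  [0.043,0,0.023,0],
  [0.065,0,0.032,0],
  [0.087,0,0.041,0],
  [0.11,0,0.048,0],
])

```text
time: 6.88
tool_pos: [0.5541, 0.1961, 0.1169]
tool_rot: [-0.407, 1.571, -0.29]
contact_force: [-1.1, 0.5, 1.2]
opening: 0.0002
```

Request:
move_arm([
  [0.023,0,0.007,0],
  [0.046,0,0.012,0],
  [0.07,0,0.016,0],
  [0.09,0,0.019,0],
])

```text
time: 7.38
tool_pos: [0.5613, 0.1969, 0.0808]
tool_rot: [-2.79, 1.57, -2.673]
contact_force: [0.1, 0.2, 0.4]
opening: 0.0004
```

Run:
```python
import st
from h import *
cv2.imwrite("pics/side7.png",cv2.resize(robot.read_camera("side")[60:260,160:330,::-1],None,fx=2.9,fy=2.9))
```

```text
t 7.375 p [0.5613 0.1969 0.0808] head 96.72 F [0.1 0.2 0.4] open 0.0004 q6 -1.48
```

View pics/side7.png

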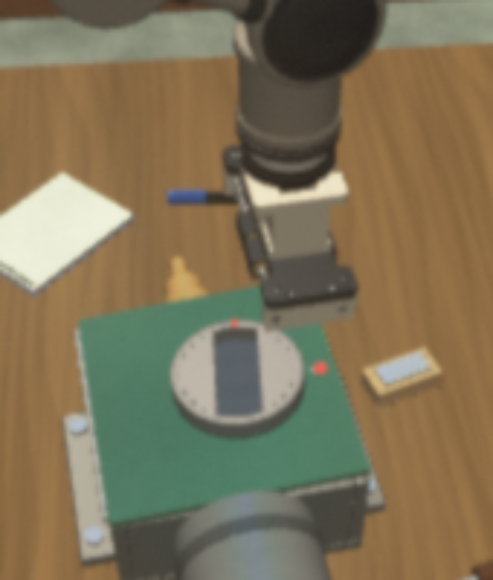

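Panel nearly shut. I continue downward in small steps, watching the force.

Request:
move_arm([
  [0.01,0,0.001,0],
  [0.02,0,0.001,0],
  [0.02,0,0.001,0],
])

```text
time: 7.8
tool_pos: [0.5617, 0.1969, 0.0734]
tool_rot: [-2.703, 1.57, -2.585]
contact_force: [-0.2, -1.0, 0.4]
opening: 0.0004
```

Request:
move_arm([
  [0.005,0,0,0],
  [0.01,0,0,0],
  [0.01,0,0,0],
])

```text
time: 8.18
tool_pos: [0.5622, 0.197, 0.0719]
tool_rot: [-0.009, 1.569, 0.109]
contact_force: [-4.7, -1.3, 14.3]
opening: 0.0005
```

Request:
move_arm([
  [0.004,0,0,0],
  [0.004,0,0,0],
  [0.004,0,0,0],
])

```text
time: 8.55
tool_pos: [0.5622, 0.1971, 0.0718]
tool_rot: [-0.016, 1.568, 0.101]
contact_force: [-8.7, -1.8, 22.8]
opening: 0.0002
```

Request:
move_arm([
  [-0.08,0,0,0],
  [-0.2,0,-0.02,0],
  [-0.3,0,-0.06,0],
  [-0.3,0.06,-0.1,0],
  [-0.3,0.06,-0.1,0],
])

```text
time: 9.18
tool_pos: [0.5185, 0.2172, 0.1888]
tool_rot: [0.314, 1.57, 0.433]
contact_force: [-0.3, -0.9, -0.6]
opening: -0.0001
```

Run:
```python
import st
from h import *
cv2.imwrite("pics/side8.png",cv2.resize(robot.read_camera("side")[100:270,160:330,::-1],None,fx=3.5,fy=3.5,interpolation=cv2.INTER_CUBIC))
im=robot.read_camera("wrist")[:,:,::-1];cv2.imwrite("pics/wrist8.png",im)
```

```text
t 9.175 p [0.5185 0.2172 0.1888] head 96.83 F [-0.3 -0.9 -0.6] open -0.0001 q6 -1.43
```

View pics/side8.png

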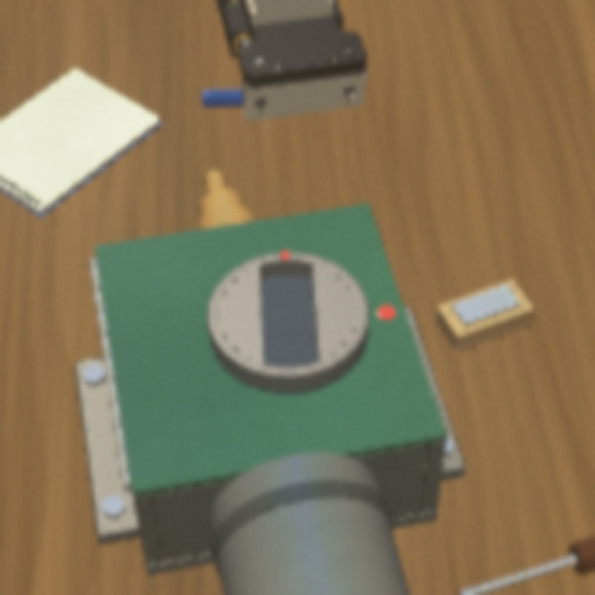

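View pics/wrist8.png

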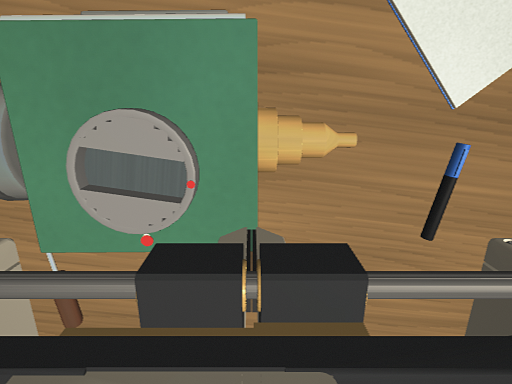

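Run:
```python
from h import *
f=lambda u,v:(160+u/3.5,100+v/3.5)
D=plane("side",f(285,256),.128);c=plane("side",f(288.5,314),.128);pd=plane("side",f(386,313),.108)
a=plane("side",f(289,262),.128);b=plane("side",f(291,366),.128)
DC=C+.02*XH+[0,0,.128]
print("dot",D,"c",c,"model c",DC,"pdot",pd,"model u .195",C+.09*XH)
# wrist
p,R,s=tool();q=robot.camera_params("wrist");T=q["tool_from_camera"]
def wr(uv,z):
    d=R@(T[:3,:3]@np.array([(uv[0]-q["cx"])/q["fx"],(uv[1]-q["cy"])/q["fy"],1]));o=p+R@T[:3,3];return o+d*(z-o[2])/d[2]
wd=wr((191,184),.128);wc=wr((133,170.5),.128);wp=wr((147,240),.108);print("wrist dot",wd,"c",wc,"pdot",wp)
for n,d,cc in(("side",D,DC),("wrist",wd,wc)):
    v=d-cc;print(n,"cam",np.arctan2(v@XH,v@YH),np.linalg.norm(v[:2]))
```

```text
dot [0.5161905  0.16082468 0.128     ] c [0.51456236 0.10706599 0.128     ] model c [0.51384145 0.10951334 0.128     ] pdot [0.58439666 0.11835445 0.108     ] model u .195 [0.58328652 0.11831002 0.        ]
wrist dot [0.51579911 0.16229642 0.128     ] c [0.5096744  0.11232934 0.128     ] pdot [0.58449665 0.11902456 0.108     ]
side cam 0.1717484466822662 0.05136508406404949
wrist cam 0.24796644661216385 0.050341048911900145
```

```bash
cat >> h.py <<'E'
DC=np.array([.514,.109,.128]);LT=.0355
def slot(phi,r=.024,lat=0,ztip=.117):
    s=np.cos(phi)*YH+np.sin(phi)*XH;t=-np.sin(phi)*YH+np.cos(phi)*XH
    P=DC+r*s+lat*t;P[2]=ztip-LT;return P
def twist(phi):
    p,R,s=tool();return ((np.degrees(yawof(R))-(np.degrees(YAW)+90-np.degrees(phi)))/60).round(4)
E
python3 - <<'E'
from h import *
P=slot(.17,ztip=.145);print(P,inc(P),twist(.17))
E
```

```text
[0.51505566 0.13297677 0.1095    ] [ 0.196  -0.2047 -0.035 ] 0.1546
```

Request:
move_arm([
  [0,-0.1,-0.015,0.08],
  [0,-0.205,-0.035,0.155],
  [0.1,-0.205,-0.035,0.155],
  [0.196,-0.205,-0.035,0.155],
  [0.196,-0.205,-0.035,0.155],
])

```text
time: 9.9
tool_pos: [0.5131, 0.132, 0.1068]
tool_rot: [-2.945, 1.564, -2.991]
contact_force: [1.0, 0.6, 0.1]
opening: 0.0002
```

Run:
```python
import st
from h import *
cv2.imwrite("pics/side9.png",cv2.resize(robot.read_camera("side")[100:270,160:330,::-1],None,fx=3.5,fy=3.5,interpolation=cv2.INTER_CUBIC))
cv2.imwrite("pics/wrist9.png",robot.read_camera("wrist")[:,:,::-1])
for l in (0,):
  P=slot(.17);print(inc(P),twist(.17))
```

```text
t 9.9 p [0.5131 0.132  0.1068] head 87.36 F [1.  0.6 0.1] open 0.0002 q6 -1.42
[ 0.0716  0.0006 -0.0017] -0.0014
```

View pics/side9.png

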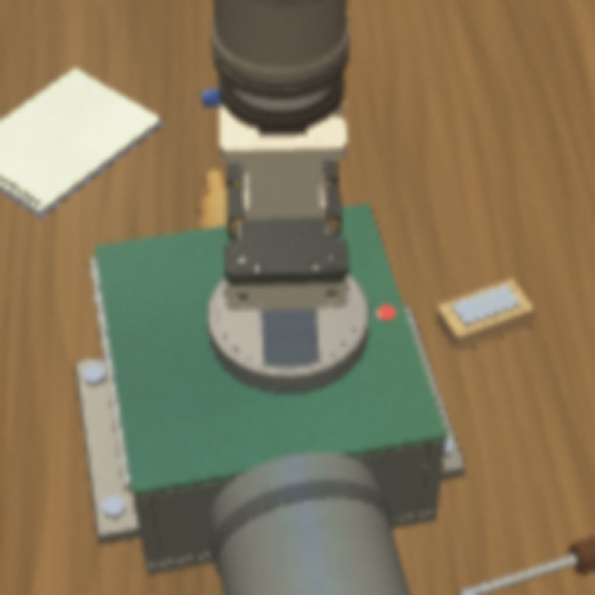

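View pics/wrist9.png

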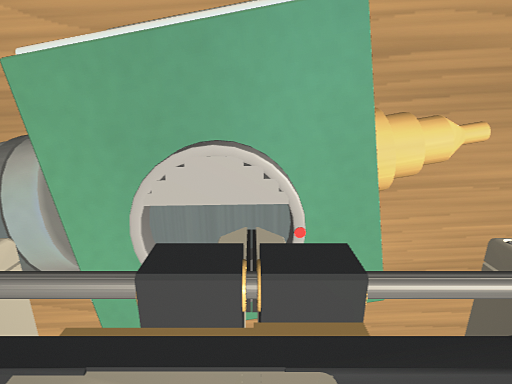

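Request:
move_arm([
  [0.025,0,0,0],
  [0.05,0,0,0],
  [0.065,0,0,0],
  [0.065,0,0,0],
])

```text
time: 10.5
tool_pos: [0.5146, 0.133, 0.0831]
tool_rot: [-2.893, 1.57, -2.938]
contact_force: [0.8, -0.1, -0.8]
opening: 0.0001
```

Run:
```python
import st
from h import *
cv2.imwrite("pics/wrist10.png",robot.read_camera("wrist")[:,:,::-1])
for phi in(.17,.3,.5,.7,.9):
  P=slot(phi,lat=.0095);print(phi,inc(P),twist(phi))
```

```text
t 10.5 p [0.5146 0.133  0.0831] head 87.42 F [ 0.8 -0.1 -0.8] open 0.0001 q6 -1.42
0.17 [ 0.005  -0.0002  0.0242] -0.0009
0.3 [ 0.005  -0.0038  0.0318] 0.1232
0.5 [ 0.005  -0.0112  0.0424] 0.3142
0.7 [ 0.005  -0.0205  0.0513] 0.5052
0.9 [ 0.005  -0.0313  0.0582] 0.6962
```

View pics/wrist10.png

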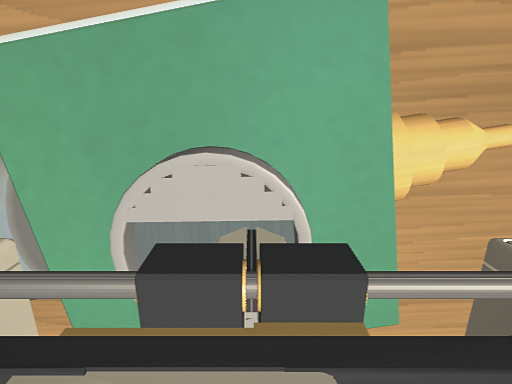

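Request:
move_arm([
  [0.005,0,0.012,0],
  [0.005,0,0.024,0],
  [0.005,-0.004,0.032,0.123],
  [0.005,-0.011,0.042,0.27],
  [0.005,-0.011,0.042,0.314],
])

```text
time: 11.18
tool_pos: [0.53, 0.1283, 0.0814]
tool_rot: [-2.946, 1.567, 2.96]
contact_force: [-5.3, 1.4, 3.4]
opening: 0.0005
```

Run:
```python
import st
from h import *
cv2.imwrite("pics/wrist11.png",robot.read_camera("wrist")[:,:,::-1])
for phi in(.5,.7,.9,1.1,1.3):
  P=slot(phi,lat=.0095);print(phi,inc(P),twist(phi))
```

```text
t 11.175 p [0.53   0.1283 0.0814] head 68.4 F [-5.3  1.4  3.4] open 0.0005 q6 -1.1
0.5 [-0.0003  0.0004  0.004 ] -0.0035
0.7 [-0.0003 -0.0055  0.0155] 0.1875
0.9 [-0.0003 -0.0135  0.0256] 0.3784
1.1 [-0.0003 -0.0234  0.0339] 0.5694
1.3 [-0.0004 -0.0347  0.04  ] 0.7604
```

View pics/wrist11.png

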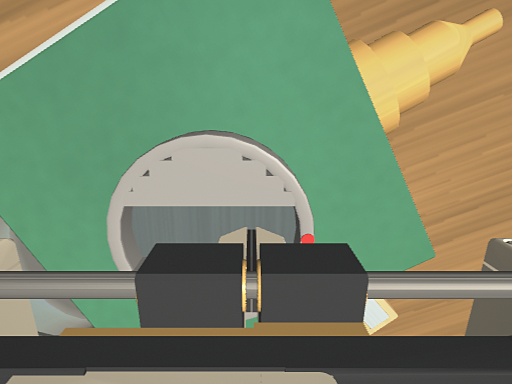

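Request:
move_arm([
  [0,-0.002,0.006,0.1],
  [0,-0.006,0.013,0.19],
  [0,-0.01,0.018,0.29],
  [0,-0.0145,0.024,0.38],
  [0,-0.019,0.028,0.475],
])

```text
time: 11.85
tool_pos: [0.5365, 0.1184, 0.0813]
tool_rot: [-2.648, 1.564, 2.761]
contact_force: [-9.5, 7.1, 4.7]
opening: 0.0001
```

Run:
```python
import st
from h import *
cv2.imwrite("pics/wrist12.png",robot.read_camera("wrist")[:,:,::-1])
for phi in(1.0,1.2,1.4,1.57,1.62):
  P=slot(phi,lat=.0095);print(phi,inc(P),twist(phi))
```

```text
t 11.85 p [0.5365 0.1184 0.0813] head 39.89 F [-9.5  7.1  4.7] open 0.0001 q6 -0.62
1.0 [-0.0005  0.0023  0.0053] -0.0049
1.2 [-0.0005 -0.0036  0.0168] 0.1861
1.4 [-0.0006 -0.0116  0.0268] 0.3771
1.57 [-0.0006 -0.0199  0.034 ] 0.5394
1.62 [-0.0006 -0.0225  0.0359] 0.5872
```

View pics/wrist12.png

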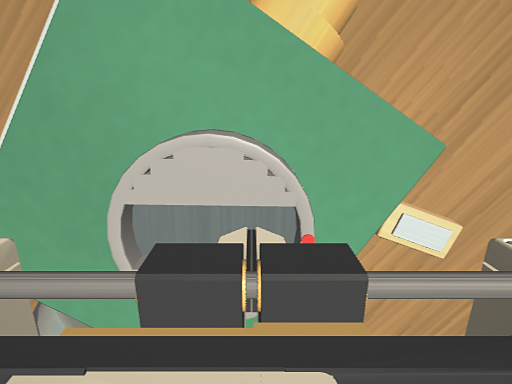

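Request:
move_arm([
  [0,-0.003,0.006,0.1],
  [0,-0.006,0.012,0.19],
  [0,-0.01,0.018,0.29],
  [0,-0.014,0.023,0.38],
  [0,-0.014,0.023,0.38],
])

```text
time: 12.52
tool_pos: [0.5375, 0.109, 0.0813]
tool_rot: [-2.415, 1.563, 2.597]
contact_force: [-10.6, 11.2, 6.0]
opening: 0.0008
```

Run:
```python
import st
from h import *
cv2.imwrite("pics/wrist13.png",robot.read_camera("wrist")[:,:,::-1])
for phi in(1.4,1.57,1.62,1.67):
  P=slot(phi,lat=.0095);print(phi,inc(P),twist(phi))
```

```text
t 12.525 p [0.5375 0.109  0.0813] head 17.2 F [-10.6  11.2   6. ] open 0.0008 q6 -0.25
1.4 [-0.0006  0.0039  0.0065] 0.0041
1.57 [-0.0006 -0.001   0.0163] 0.1664
1.62 [-0.0006 -0.0028  0.019 ] 0.2141
1.67 [-0.0006 -0.0046  0.0216] 0.2619
```

View pics/wrist13.png

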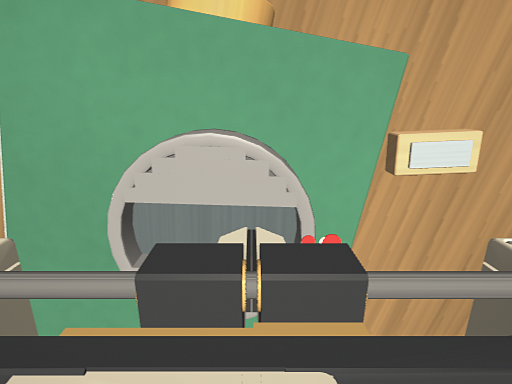

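Request:
move_arm([
  [0,-0.005,0.005,0.08],
  [0,-0.009,0.009,0.15],
  [0,-0.011,0.013,0.19],
  [0,-0.013,0.016,0.21],
  [0,-0.013,0.016,0.21],
])

```text
time: 13.2
tool_pos: [0.5378, 0.1055, 0.0816]
tool_rot: [3.003, 1.56, 1.514]
contact_force: [0.2, 28.5, -2.5]
opening: 0.0003
```

Run:
```python
import st
from h import *
cv2.imwrite("pics/wrist14.png",robot.read_camera("wrist")[:,:,::-1])
for phi in(1.57,1.62,1.67):
  P=slot(phi,lat=.0095);print(phi,inc(P),twist(phi))
```

```text
t 13.2 p [0.5378 0.1055 0.0816] head 4.66 F [ 0.2 28.5 -2.5] open 0.0003 q6 -0.04
1.57 [0.     0.0025 0.0075] -0.0431
1.62 [-0.      0.0014  0.0105] 0.0047
1.67 [-0.      0.0001  0.0134] 0.0524
```

View pics/wrist14.png

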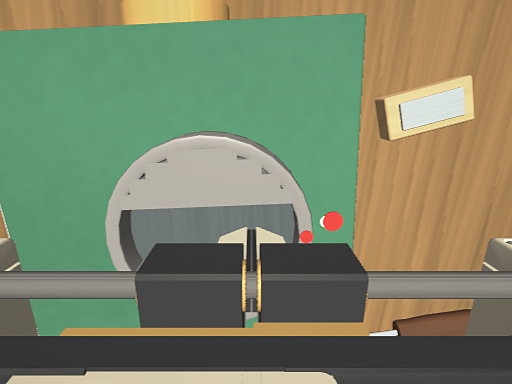

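Request:
move_arm([
  [0,0,0.002,0],
  [0,0,0.002,0],
  [0,0,-0.015,0],
  [0,0,-0.03,0],
  [0,0,-0.03,0],
])

```text
time: 13.88
tool_pos: [0.537, 0.1103, 0.0817]
tool_rot: [0.4, 1.57, -1.089]
contact_force: [0.5, -0.4, 0.5]
opening: 0.0007
```

Request:
move_arm([
  [-0.05,0,0,0],
  [-0.15,0,0,0],
  [-0.3,0,0,0],
  [-0.45,0,0,0],
  [-0.5,0,0,0],
])

```text
time: 14.5
tool_pos: [0.5382, 0.1097, 0.2861]
tool_rot: [1.486, 1.563, -0.004]
contact_force: [-0.5, 0.1, -0.4]
opening: 0.0003
```

Request:
move_arm([
  [0,-0.1,0.1,0],
  [0,-0.2,0.2,0],
  [0,-0.3,0.3,0],
  [0,-0.3,0.4,0],
  [0,-0.3,0.4,0],
])

```text
time: 15.12
tool_pos: [0.43, -0.0615, 0.2819]
tool_rot: [0.476, 1.57, -1.018]
contact_force: [-0.6, 0.5, -0.5]
opening: 0.0005
```

Run:
```python
import st
from h import *
cv2.imwrite("pics/side15.png",cv2.resize(robot.read_camera("side")[100:270,160:330,::-1],None,fx=3.5,fy=3.5,interpolation=cv2.INTER_CUBIC))
cv2.imwrite("pics/top15.png",robot.read_camera("top")[:,:,::-1])
cv2.imwrite("pics/sidefull.png",robot.read_camera("side")[:,:,::-1])
```

```text
t 15.125 p [ 0.43   -0.0615  0.2819] head 4.4 F [-0.6  0.5 -0.5] open 0.0005 q6 -0.39
```

View pics/side15.png

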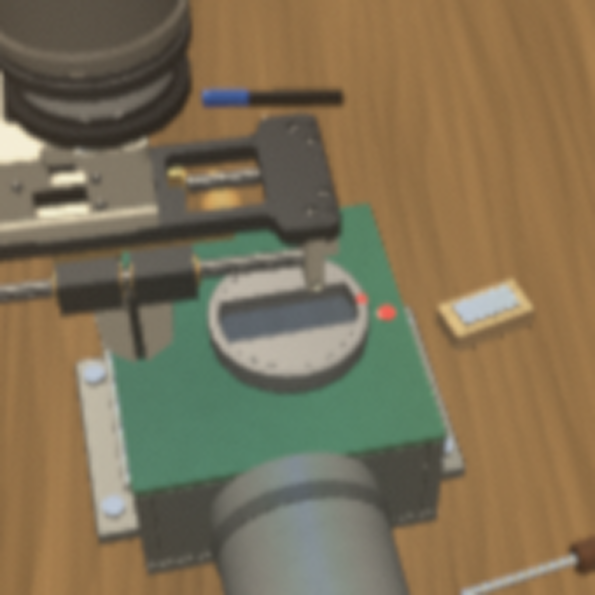

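View pics/top15.png

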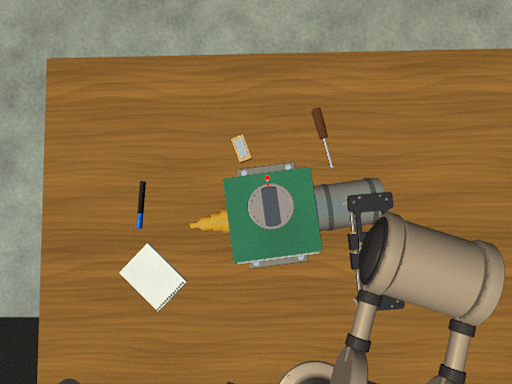

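Run:
```python
from h import *
D=plane("side",(160+361.5/3.5,100+299/3.5),.128)-DC;print("cam side",np.arctan2(D@XH,D@YH),np.linalg.norm(D))
im=cv2.imread("pics/top15.png");h=cv2.cvtColor(im,cv2.COLOR_BGR2HSV);r=cv2.inRange(h,(0,150,90),(6,255,255))|cv2.inRange(h,(174,150,90),(180,255,255))
n,l,st,ce=cv2.connectedComponentsWithStats(r);print(st[1:].tolist(),ce[1:])
# slot long-side angle in top
g=im[180:236,240:302];cv2.imwrite("pics/topz15.png",cv2.resize(im[150:280,205:335],None,fx=4.5,fy=4.5,interpolation=cv2.INTER_CUBIC))
```

```text
cam side 1.5623424141255384 0.0526136811069078
[[265, 176, 5, 4, 17], [267, 183, 2, 4, 8]] [[266.64705882 177.52941176]
 [267.5        184.5       ]]
```

View pics/topz15.png

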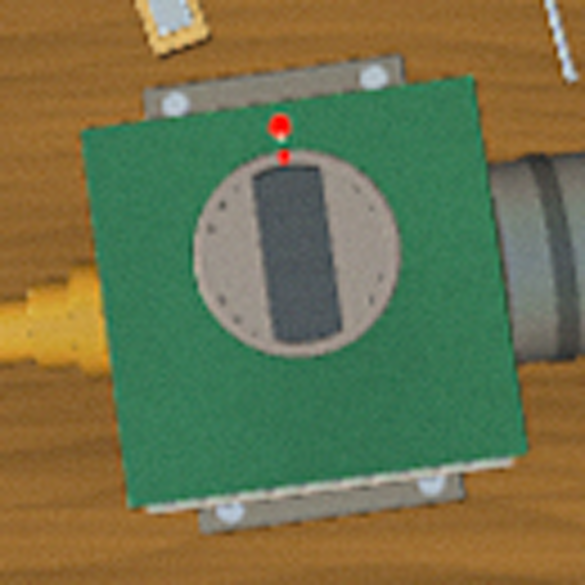

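```bash
python3 -c "
from cell import robot
print(robot.hand_in(), robot.observe()['time'])"
```

```text
the job is handed in; nothing more can be done
the job is handed in; nothing more can be done
```

I pushed the green panel shut with the closed fingertips near its free edge. I then set the fingertips in the dial's slot and turned it clockwise to its stop. Finally I backed off, retracted and handed in at about 15 s; no verdict is reported.

**Last checks:**
- **Panel:** at the end of the push it met a hard stop at 23 N. It looks level and shut in both final views, but I did not recompute its angle after the lift.
- **Dial:** the last push on the slot met 28 N, far above the dial's friction. The side view then puts the dial at 1.56 rad, and in both views its dot sits next to the panel's red dot.
- **Bystanders:** the marker, block and screwdriver look unmoved in the pictures; I did not measure them again.
- **Robot:** the gripper was clear of everything, with the measured contact force at noise level.

**Disagreement:** the fingers seem to end about 35 mm short of the reported TCP. The cameras and the first contact with the panel agreed on this, so I used that offset for all depths afterwards.

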